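Clamp a reagent bottle with the ball knob

ROBOT

A 6-joint arm with a two-finger parallel gripper is mounted at the origin on the work surface. World frame = base frame: x ahead of the robot, y to its left, z up, the work surface at z = 0. Lengths are in m, angles in rad, forces in N, time in s.
With the tool pointing down it reaches from about 0.25 to 0.725 m from the base axis. Payload 4 kg.
Tool frame: the origin (TCP) lies where the fingers leave the gripper's body, on its centre line; the fingertips stand 73 mm ahead of it and the grasp point (between the pads) lies 54 mm ahead of it (bot.tips_ahead is the z of the fingertips in the tool frame, in m); z points along the fingers, y is the direction in which the jaws open and shut (so a half turn about z gives the same grasp; the last joint's range is limited). The gripper opens to 85 mm and grips with 20 to 120 N. Pads are 22 mm wide; open, the fingers measure 114 mm over their backs; the gripper's body (76 mm by 85 mm) begins 54 mm behind the grasp point. The pads swing forward as they close: fully open they stand 13 mm farther back than shut.
Start: joints at [1.295, 0.241, 0.005, 1.335, 0, 1.571], TCP at [0.136, 0.481, 0.304] pointing down, gripper open.
Joint ranges: [-2.72, 2.72], [-1.05, 1.87], [-1.09, 1.28], [-1.99, 2.15], [-1.42, 1.44], [-3.14, 3.14]. Speed limits (rad/s): [2.79, 2.79, 3.14, 3.14, 3.14, 3.14].

INTERFACE

Orientations are given as a unit quaternion [x, y, z, w].
In Python, from workcell import readout, camera, get_calibration, order, bot gives the robot as it stands.
- The arm moves only by the tool send_rows, never from a script. Its argument "moves" is a list of rows, each a list of 3 entries, a list of its own where there are three numbers: the shift along the tool's x, y, z in mm, then the turn, a rotation vector about the tool's x, y, z in rad, then the finger opening in mm, from 0 to 85.4. In form: [[[dx, dy, dz], [ax, ay, az], grip], ...]. A call has 1 to 12 rows; each row is the pose to reach, as a shift and turn from the pose measured when the call began, along the tool's axes at that moment; what a row does not reach only later rows make up. A row lasts 1/12 s, in which the tool goes at most 41.7 mm and 7.16 degrees, less where a joint would pass 70% of its speed; a pose out of reach is approached as far as the arm can. A call with a gripper value outside its range is refused whole. The fingers move at their own pace and stop on an object; the grip force is fixed at half the most. Time passes only in rows, so rows that repeat a pose let the fingers close. It gives the time, the measured TCP pose, the force and the opening at its end, in the units of the state.
- readout.get_obs(): the state, without advancing time (a new reading comes with each control period).
- camera(name): name is "scene" or "side" or "wrist"; returns the picture (480x640x3 uint8, red, green, blue); there is no depth.
- get_calibration(name): a dict with "fx", "fy", "cx", "cy" (pixels), "R" (3x3) and "t" (3): a world point X has camera coordinates R X + t. Camera axes: x right, y down, z forward; pixel columns grow to the right and rows downward; lengths in m; the calibration is good to about 2 mm. A picture is of the moment at which its call begins: read the wrist's pose just before it. get_calibration takes no time and is no camera call; for the wrist camera it gives the pose at the moment of the call.
- order.job_done(): hands the job in, once; it reports no verdict.
The state is a dict: "clock": time; "joint_pos": joint angles; "joint_vel": joint speeds; "tau": joint torques, N m; "eef_pos": TCP position; "tool_rot": TCP orientation; "ft_force": force on the tool from outside, world axes, zero at the start; "ft_torque": the same for the moment, N m; "grip_width": finger opening in m.
Only numpy, scipy, OpenCV 4.12 (cv2) and the standard library are available. Lean on these libraries where they do the work, as an engineer would, in place of code of your own. Each camera call takes 0.05 s, during which the arm holds its last target. There are 200 camera calls.

TASK

Stand the small reagent bottle (the one of middling height and width) upright in the bed of the bottle clamp, let go of it, and then turn the clamp's smooth ball knob clockwise until the jaw holds the bottle snugly against the stop, with about 15 N: it must not stay loose, and never be squeezed with 35 N or more. Let go of the knob and leave the other things on the bench where they are.

Things in the scene. Friction and masses are not known exactly. Their poses are not given: they have to be found in the camera images.
- bottle_mid (a point): The bottle to clamp: loose white round plastic bottle, body 40 mm in diameter, 80 mm tall, about 0.11 kg (leave the 105 mm tall slim bottle and the 52 mm tall wide jar). Its round cap, 30 mm in diameter, the top 18 mm of it, is well grasped from above. This point is on the axis half-way up, 40 mm above the underside; z points up the bottle.
- clamp: Bottle clamp bolted to the bench, base plate 100 (x) by 250 (y) by 8 mm. From -y to +y: grey housing (top 52 mm high) with the ball knob, jaw with pad, bed, stop block (50 mm high; its face is set at y = 60 to 69 mm, not listed). Origin on the bench, z up; the jaw clamps towards +y. Beside the bed run two rails along y, 24 mm high, 50 mm apart inside, that bracket the bottle's foot.
- bed (a point): Centre of the bed, where the bottle's underside is to stand: on the floor of the bed, 8 mm above the bench (clamp frame x = 0, y = 32 mm). Axes as the clamp's. A bottle set here within 4 mm clears the rails, the open jaw and the stop.
- knob_ball (a point): Centre of the ball knob: polished black ball, 44 mm in diameter, 98 mm above the bench, on a 13 mm steel stem with a vertical axis. Slippery (friction 0.4): it holds only when gripped across its widest part (the finger pads must span the height of this point) with 35 N or more; fingertips closed on its upper part slide off. It does not rise or sink as it turns.
- knob (a joint): Angle of the ball knob, rad: grows clockwise seen from above, which moves the jaw towards the bottle by 8 mm per rad; 0 (jaw open) to 5.2. Starts at 0 to 0.5; the job takes 2 to 4.2 rad, so several grasps. Turning it freely takes about 0.24 N m; each newton of clamping shifts the felt moment by 0.008 N m the other way to the turn (15 N: 0.12), also at rest if read alike each time. It stays where it is left.
- pad: The jaw's black rubber pad, 40 mm wide (x), 34 mm high. Origin: centre of the face that touches the bottle; y points to the bottle. A short stiff spring carries it: once the bottle, sliding along the bed, has met the stop, the clamping force rises steeply, to 35 N within about half a radian of the knob.
Things that resemble listed ones, but are neither listed nor needed, are in the scene too. What is shaped like the part that bears bottle_mid but blue or purple is not meant.

How it is judged:
On the way, in this order (a step that is already met when the one before it is completed fails the run):
1. the bottle stands in the bed, let go (x of bottle_mid in the frame of clamp between -0.007 and 0.007 m and y of bottle_mid in the frame of clamp between 0.018 and 0.055 m and z of bottle_mid in the frame of clamp between 0.044 and 0.052 m and angle between bottle_mid's own z axis and vertical below 0.1 rad and contact force between the fingers and bottle below 0.1 N), for 0.2 s.
2. the jaw, driven by the knob, holds the bottle with at least 7 N (x of bottle_mid in the frame of clamp between -0.007 and 0.007 m and y of bottle_mid in the frame of clamp between 0.018 and 0.055 m and z of bottle_mid in the frame of clamp between 0.044 and 0.052 m and angle between bottle_mid's own z axis and vertical below 0.1 rad and contact force between pad and bottle above 7 N), for 0.2 s.
At the end, for the whole second after the job is handed in: the bottle stands at rest and upright (within 0.1 rad) on the floor of the bed between the rails, and the jaw pad presses on it with 7 to 25 N after everything has been let go (all of step 2 and contact force between pad and bottle below 25 N and linear speed of bottle below 0.01 m/s); the robot touches nothing.
It fails at once if the bottle is squeezed by the jaw with 35 N or more (contact force between pad and bottle above 35 N).
It fails at once if another thing on the bench is moved more than 30 mm (distance of any of slim_bottle, squat_jar, tube_rack, tip_box, beaker, marker, timer from where it was at the start of the episode above 0.03 m).
It also fails if it takes over 72 s, if anything falls off the work surface, if the arm or the gripper's body presses on something with over 40 N, if the wrist force passes 120 N, or if a joint passes its speed limit or range.

## Working session

There is one attempt and no reset: what is moved stays moved. The work goes in short steps, Python scripts to look and compute and a tool call to move; the robot and the scene stay as the last step left them, time stands still between calls to the robot, and variables do not carry over. Pictures are saved under pics/ and viewed, about 8 in all and at most 12, crops included, and the job is handed in when it is done.

Besides the shell and the picture viewer there is one more tool, called as name([rows], argument=value, ...), one row to a line, values as JSON. send_rows: Moves the arm, as the interface text tells. Its arguments: {"type":"object","properties":{"moves":{"type":"array","items":{"type":"array"}}},"required":["moves"]}

```bash
mkdir -p pics; ls; python3 - <<'E'
from workcell import readout,camera,get_calibration,bot
import cv2
o=readout.get_obs();print(o)
for n in("scene","side"):
    cv2.imwrite(f"pics/{n}0.png",camera(n)[:,:,::-1]);print(n,get_calibration(n))
E
```

```text
pics
{'clock': 0.0, 'joint_pos': array([ 1.29497160e+00,  2.41425490e-01,  3.74397005e-03,  1.33519053e+00,
       -1.74440922e-05,  1.57079765e+00]), 'joint_vel': array([-1.42336238e-03, -1.25021987e-03, -3.48695010e-04,  3.25915558e-05,
        7.20964527e-04,  2.98762547e-03]), 'tau': array([-5.11098660e-04, -3.72320509e+01,  2.52406257e+01,  1.68481824e-02,
       -4.87214186e-05, -1.13177180e-05]), 'eef_pos': array([0.13604661, 0.48064869, 0.30301408]), 'tool_rot': array([ 1.37476178e-01,  9.90504530e-01, -1.02920809e-03, -1.34040971e-04]), 'ft_force': array([ 0.27080307,  0.23386642, -0.28229276]), 'ft_torque': array([-0.05799978,  0.04089195,  0.01923457]), 'grip_width': 0.08543267027224322}
scene {'fx': 440.8264893238917, 'fy': 440.8264893238917, 'cx': 322.991071572448, 'cy': 230.67804903475155, 'R': array([[-0.12776024,  0.99180416, -0.00135463],
       [ 0.73183803,  0.09335044, -0.67505466],
       [-0.66939557, -0.08723651, -0.73776647]]), 't': array([-1.25680210e-04, -3.39213072e-01,  1.14758967e+00])}
side {'fx': 494.229242916544, 'fy': 494.229242916544, 'cx': 315.8458219333804, 'cy': 228.05728395221908, 'R': array([[ 0.99969196, -0.02241831,  0.01064924],
       [-0.0019365 , -0.49822209, -0.86704729],
       [ 0.02474342,  0.86675958, -0.49811203]]), 't': array([-0.53227637,  0.09237826,  0.82717072])}
```

View pics/scene0.png

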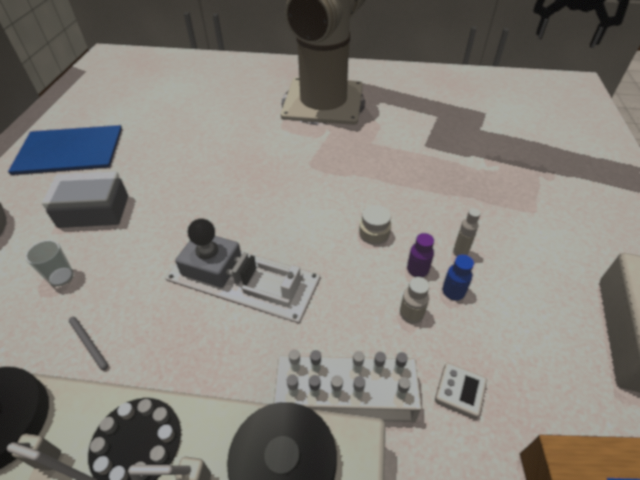

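View pics/side0.png

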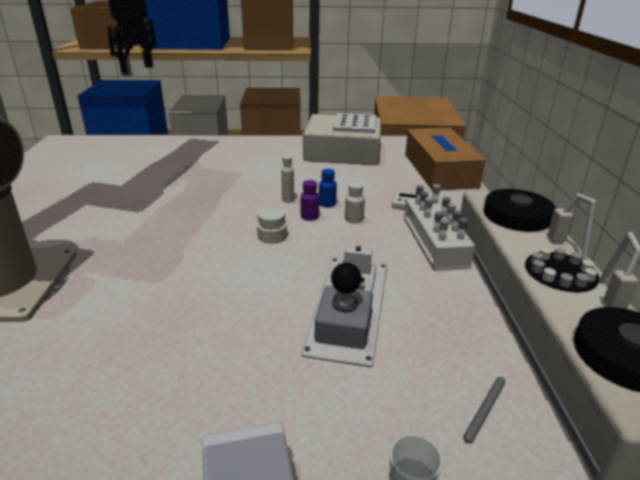

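Scene view. Candidates: white bottle (415,300) is the mid-height one. The slim white bottle (466,233), squat jar (376,224), purple bottle (421,255) and blue bottle (459,278) are not. I choose (415,300). The clamp runs from about (168,278) to (319,278), with the ball at (202,232).

```bash
cat > h.py <<'E'
import numpy as np,cv2
from workcell import readout,camera,get_calibration,bot
from scipy.spatial.transform import Rotation as Ro
def ray(c,u,v):
    R=np.array(c['R']);t=np.array(c['t']);return -R.T@t,R.T@np.array([(u-c['cx'])/c['fx'],(v-c['cy'])/c['fy'],1])
def pix(c,u,v,z):
    o,d=ray(c,u,v);return o+d*(z-o[2])/d[2]
def proj(c,X):
    p=np.array(c['R'])@np.array(X)+np.array(c['t']);return np.array([c['cx']+c['fx']*p[0]/p[2],c['cy']+c['fy']*p[1]/p[2]])
def tri(cu):
    A=[];b=[]
    for c,u,v in cu:
        o,d=ray(c,u,v);d=d/np.linalg.norm(d);P=np.eye(3)-np.outer(d,d);A.append(P);b.append(P@o)
    return np.linalg.lstsq(np.vstack(A),np.hstack(b),rcond=None)[0]
E
python3 - <<'E'
import cv2
a=cv2.imread("pics/scene0.png");b=cv2.imread("pics/side0.png")
x=cv2.resize(a[205:330,160:480],(800,312),interpolation=cv2.INTER_CUBIC)
y=cv2.resize(b[170:370,245:405],(0,0),fx=1.4,fy=1.4,interpolation=cv2.INTER_CUBIC)
import numpy as np
c=np.zeros((600,800,3),np.uint8);c[:312]=x;c[315:595,:224]=y
y2=cv2.resize(b[170:230,280:400],(480,240),interpolation=cv2.INTER_CUBIC);c[315:555,300:780]=y2
cv2.imwrite("pics/crop1.png",c)
E
```

```text
(no output)
```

View pics/crop1.png

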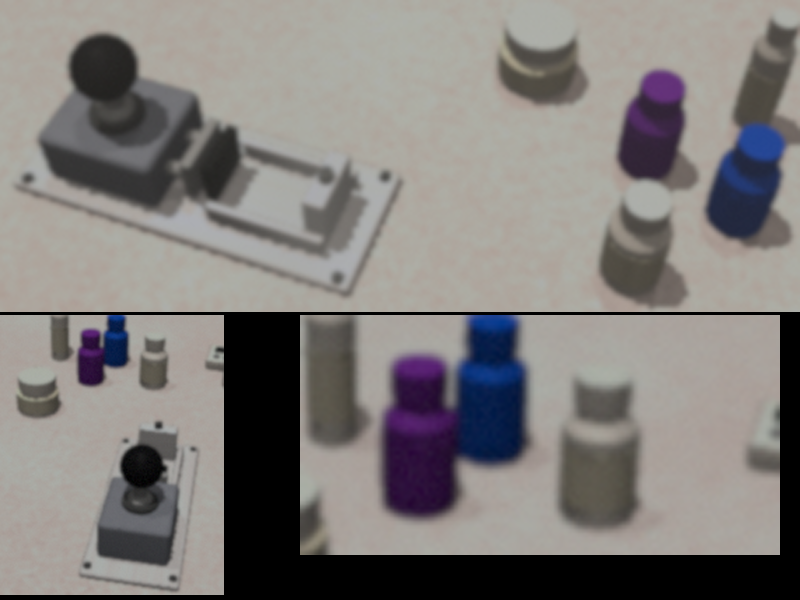

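The crop shows the white bottle, with its cap top at scene (419,285) and side (356,185). It is shorter than the slim bottle and taller than the jar, so the choice is right. Ball centre: scene (201,232), side (346,278). Next: the clamp pose.

```bash
python3 - <<'E'
from h import *
S=get_calibration('scene');D=get_calibration('side')
f=lambda x,y:(160+x/2.5,205+y/2.5)
g=lambda x,y:(245+x/1.4,170+(y-315)/1.4)
cap=f(648,201);print('cap',pix(S,*cap,.08),pix(D,355.8,185.3,.08),tri([(S,*cap),(D,355.8,185.3)]))
b=f(103,67);bs=g(142,466);print('ball',pix(S,*b,.098),pix(D,*bs,.098),tri([(S,*b),(D,*bs)]))
for n,p in dict(hl=(28,178),hr=(385,176),hf=(338,277)).items(): print(n,pix(S,*f(*p),.008)[:2])
for n,p in dict(fl=(88,565),fr=(174,578),br=(194,449),bl=(126,441)).items(): print('side',n,pix(D,*g(*p),.008)[:2])
o=readout.get_obs();R=Ro.from_quat(o['tool_rot']).as_matrix();print(R)
W=get_calibration('wrist');Rw=np.array(W['R']);print('cam in tool',R.T@(-Rw.T@W['t']-o['eef_pos']),W['fx'],(Rw@R).round(3))
E
```

```text
cap [0.61969289 0.22402048 0.08      ] [0.61643697 0.21560998 0.08      ] [0.61721653 0.22453008 0.0761106 ]
ball [ 0.57190203 -0.12192517  0.098     ] [ 0.57089429 -0.12560727  0.098     ] [ 0.57088088 -0.1228299   0.09629224]
hl [ 0.60104814 -0.18471804]
hr [0.56834246 0.05779839]
hf [0.65118198 0.03937581]
side fl [ 0.51742277 -0.16828348]
side fr [ 0.60126219 -0.18712111]
side br [0.65246919 0.03584667]
side bl [0.56786877 0.05454375]
[[-9.62208302e-01  2.72313993e-01 -5.22615964e-04]
 [ 2.72314495e-01  9.62206524e-01 -1.84971139e-03]
 [-8.37805724e-07 -1.92212356e-03 -9.99998153e-01]]
cam in tool [ 0.07890549  0.00050138 -0.06928309] 342.9267094409911 [[ 0.     1.    -0.001]
 [-0.952 -0.    -0.306]
 [-0.306  0.001  0.952]]
```

```bash
python3 - <<'E'
from h import *
S=get_calibration('scene')
f=lambda x,y:(160+x/2.5,205+y/2.5)
for n,p,z in(('purple',(663,88),.08),('blue',(761,143),.08),('slim',(785,24),.105),('jar',(540,27),.052)):print(n,pix(S,*f(*p),z)[:2])
E
```

```text
purple [0.52837196 0.23529533]
blue [0.56655508 0.29432936]
slim [0.48490523 0.31086556]
jar [0.45525757 0.15474261]
```

send_rows([
  [[-40,-9,0],[0,0,0],60],
  [[-80,-18,0],[0,0,0],60],
  [[-120,-26,0],[0,0,0],60],
  [[-160,-35,0],[0,0,0],60],
  [[-200,-44,0],[0,0,0],60],
  [[-240,-53,0],[0,0,0],60],
  [[-280,-62,0],[0,0,0],60],
  [[-320,-71,0],[0,0,0],60],
  [[-360,-80,0],[0,0,0],60],
  [[-400,-88,0],[0,0,0],60],
  [[-440,-97,0],[0,0,0],60],
  [[-480,-106,0],[0,0,0],60],
])

```text
clock: 1.1
eef_pos: [0.5704, 0.2466, 0.3027]
tool_rot: [0.138, 0.99, -0.001, -0.001]
ft_force: [0.4, 0.8, 0.7]
grip_width: 0.0604
```

send_rows([
  [[-30,-6,0],[0,0,0],55],
  [[-53,-12,0],[0,0,0],55],
  [[-53,-12,0],[0,0,0],55],
])

```text
clock: 1.35
eef_pos: [0.6216, 0.217, 0.3004]
tool_rot: [0.14, 0.99, -0.002, -0.001]
ft_force: [-0.6, 0.5, -0.1]
grip_width: 0.0547
```

```bash
python3 - <<'E'
from h import *
import pickle
o=readout.get_obs();W=get_calibration('wrist');im=camera('wrist')[:,:,::-1]
cv2.imwrite('pics/w1.png',im);pickle.dump((o,W),open('w1.pkl','wb'))
print(o['eef_pos'],proj(W,[.618,.222,.08]),o['joint_pos'])
E
```

```text
[0.62157942 0.21703016 0.30037902] [320.73988363 222.95134967] [ 0.3369828   0.57585119  0.49977925  1.49810363 -0.00301459  0.61846246]
```

View pics/w1.png

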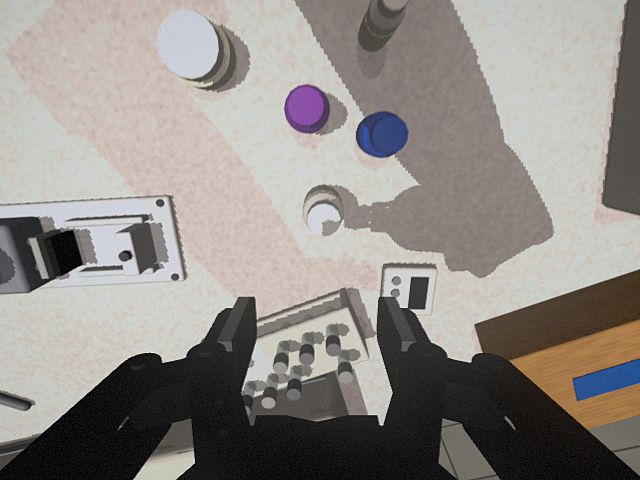

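The wrist view shows the white cap top at about (323,219). The clamp's end holes are at (160,203) and (174,277), and the stop block is near (127,245). Fingers are visible at the bottom, with nothing in the way.

```bash
python3 - <<'E'
from h import *
import pickle
o,W=pickle.load(open('w1.pkl','rb'));im=cv2.imread('pics/w1.png')
g=cv2.cvtColor(im,cv2.COLOR_BGR2GRAY)[195:245,295:350]
m=(g>225).astype(np.uint8);n,l,s,c=cv2.connectedComponentsWithStats(m);i=1+s[1:,4].argmax();print(s[i],c[i]+[295,195])
u=c[i]+[295,195];p=pix(W,*u,.08);print('cap',p)
R=Ro.from_quat(o['tool_rot']).as_matrix();print('tool delta',R.T@(np.array([p[0],p[1],.134])-o['eef_pos']))
for q in((160,203),(174,277)):print('hole',pix(W,*q,.008)[:2])
E
```

```text
Traceback (most recent call last):
ValueError: attempt to get argmax of an empty sequence
```

```bash
python3 - <<'E'
from h import *
import pickle
o,W=pickle.load(open('w1.pkl','rb'));im=cv2.imread('pics/w1.png')
g=cv2.cvtColor(im,cv2.COLOR_BGR2GRAY)[195:245,295:350]
t=np.percentile(g,99)-18;print(t)
m=(cv2.GaussianBlur(g,(3,3),0)>t).astype(np.uint8);n,l,s,c=cv2.connectedComponentsWithStats(m)
for i in range(1,n):
    if s[i,4]>100:
        u=c[i]+[295,195];p=pix(W,*u,.08);print(s[i],u,'cap',p)
for u in((323,219),):
    p=pix(W,*u,.08);R=Ro.from_quat(o['tool_rot']).as_matrix();print(p,'tool delta',R.T@(np.array([p[0],p[1],.134])-o['eef_pos']))
for q in((160,203),(174,277)):print('hole',pix(W,*q,.008)[:2])
E
```

```text
200.0
[   0    0   55   50 1569] [317.36583811 225.67176546] cap [0.61953729 0.21850149 0.08      ]
[0.61514698 0.22484983 0.08      ] tool delta [0.0081841  0.00645978 0.16636044]
hole [0.56719397 0.05855094]
hole [0.65068884 0.038714  ]
```

send_rows([
  [[4,3,30],[0,0,0],55],
  [[8,6,65],[0,0,0],55],
  [[8,6,95],[0,0,0],55],
  [[8,6,125],[0,0,0],55],
  [[8,6,145],[0,0,0],55],
  [[8,6,160],[0,0,0],55],
  [[8,6,168],[0,0,0],55],
  [[8,6,168],[0,0,0],55],
])

```text
clock: 2.07
eef_pos: [0.6108, 0.2263, 0.1303]
tool_rot: [0.139, 0.99, -0.003, -0.004]
ft_force: [-0.4, -1.0, -0.9]
grip_width: 0.0545
```

```bash
python3 - <<'E'
from h import *
o=readout.get_obs();im=camera('wrist')[:,:,::-1]
cv2.imwrite('pics/w2.png',cv2.resize(im,(480,360)));print(o['eef_pos'],o['ft_force'])
E
```

```text
[0.61077602 0.22631801 0.13029248] [-0.42382215 -0.95415383 -0.90871712]
```

View pics/w2.png

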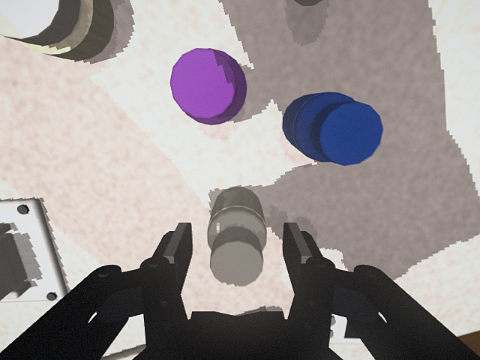

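The cap at (237,257) is centred between the fingers. I'll correct about 4 mm along tool −x, then close.

send_rows([
  [[-4,0,-1],[0,0,0],55],
  [[-4,0,-1],[0,0,0],40],
  [[-4,0,-1],[0,0,0],20],
  [[-4,0,-1],[0,0,0],10],
  [[-4,0,-1],[0,0,0],10],
  [[-4,0,-1],[0,0,0],10],
  [[-4,0,-1],[0,0,0],10],
])

```text
clock: 2.7
eef_pos: [0.6167, 0.2255, 0.135]
tool_rot: [0.139, 0.99, -0.001, -0.001]
ft_force: [-0.3, -1.0, 6.2]
grip_width: 0.0281
```

send_rows([
  [[0,0,-10],[0,0,0],10],
  [[0,0,-25],[0,0,0],10],
  [[0,0,-45],[0,0,0],10],
  [[0,0,-70],[0,0,0],10],
  [[0,0,-95],[0,0,0],10],
  [[0,0,-95],[0,0,0],10],
  [[0,0,-95],[0,0,0],10],
])

```text
clock: 3.28
eef_pos: [0.6178, 0.2262, 0.2324]
tool_rot: [0.139, 0.99, -0.0, 0.001]
ft_force: [0.1, -1.0, -1.7]
grip_width: 0.0277
```

```bash
python3 - <<'E'
from h import *
o=readout.get_obs();a=camera('scene')[:,:,::-1];b=camera('side')[:,:,::-1]
c=np.hstack([cv2.resize(a[190:330,330:490],(400,350)),cv2.resize(b[110:250,260:420],(400,350))])
cv2.imwrite('pics/l1.png',c);print(o['eef_pos'],o['ft_force'],o['ft_torque'],o['grip_width'])
R=Ro.from_quat(o['tool_rot']).as_matrix();print(R)
bed=np.array([.5847,-.065])+.032*np.array([.2207,.975]);print(bed,R.T@(np.r_[bed,.28]-o['eef_pos']))
E
```

```text
[0.61784624 0.22615571 0.23244182] [ 0.05431959 -1.04391951 -1.74452608] [-0.0106338   0.0407134   0.01547567] 0.02767984029792401
[[-9.61316729e-01  2.75440179e-01  1.68970382e-03]
 [ 2.75439144e-01  9.61318159e-01 -8.21655959e-04]
 [-1.85066003e-03 -3.24461045e-04 -9.99998235e-01]]
[ 0.5917624 -0.0338   ] [-0.04661516 -0.25710012 -0.04738858]
```

View pics/l1.png

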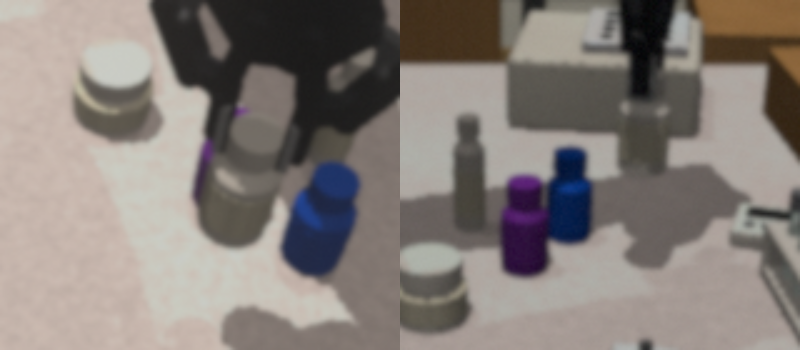

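The bottle is lifted and hangs upright in the fingers; the neighbours haven't moved. Carrying it to above the bed.

send_rows([
  [[-3,-15,0],[0,0,0],10],
  [[-8,-45,0],[0,0,0],10],
  [[-14,-77,0],[0,0,0],10],
  [[-20,-109,0],[0,0,0],10],
  [[-26,-141,0],[0,0,0],10],
  [[-31,-173,0],[0,0,0],10],
  [[-37,-204,0],[0,0,0],10],
  [[-42,-230,0],[0,0,0],10],
  [[-45,-248,0],[0,0,0],10],
  [[-47,-257,0],[0,0,0],10],
  [[-47,-257,0],[0,0,0],10],
  [[-47,-257,0],[0,0,0],10],
])

```text
clock: 4.38
eef_pos: [0.5903, -0.0345, 0.2291]
tool_rot: [0.139, 0.99, -0.002, -0.003]
ft_force: [-0.3, 0.4, -0.3]
grip_width: 0.028
```

```bash
python3 - <<'E'
from h import *
o=readout.get_obs();a=camera('scene')[:,:,::-1];b=camera('side')[:,:,::-1]
c=np.hstack([cv2.resize(a[160:330,160:330],(400,400)),cv2.resize(b[170:370,270:430],(400,500))[:400]])
cv2.imwrite('pics/l2.png',c)
R=Ro.from_quat(o['tool_rot']).as_matrix();print(o['eef_pos'],R.T@(np.r_[.5918,-.0338,.143]-o['eef_pos']),o['ft_force'])
E
```

```text
[ 0.59030398 -0.03452563  0.22912387] [-0.00167084  0.00144002  0.08611167] [-0.27939861  0.36414887 -0.32744439]
```

View pics/l2.png

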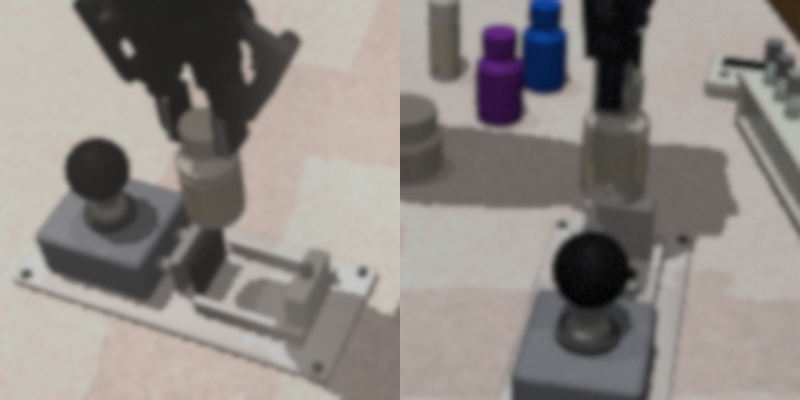

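```bash
python3 - <<'E'
from h import *
S=get_calibration('scene');a=cv2.imread('pics/scene0.png')
ey=np.array([.2207,.975,0]);ex=np.array([.975,-.2207,0]);O=np.array([.5847,-.065,0])
k=6;x0,y0=225,235
im=cv2.resize(a[y0:y0+90,x0:x0+110],None,fx=k,fy=k,interpolation=cv2.INTER_CUBIC)
def P(x,y,z):return tuple(int(q) for q in (proj(S,O+ex*x+ey*y+[0,0,z])-[x0,y0]+.5)*k)
def L(p,q,c):cv2.line(im,P(*p),P(*q),c,1)
cv2.circle(im,P(0,.032,.008),4,(0,0,255),-1)
for sx in(-.025,.025):L((sx,0,.024),(sx,.069,.024),(0,255,0))
for y in(.06,.069):L((-.02,y,.05),(.02,y,.05),(255,0,0));
th=np.linspace(0,6.28,60)
for t in th:cv2.circle(im,P(.02*np.cos(t),.032+.02*np.sin(t),.008),1,(0,200,255),-1)
L((-.05,.125,.008),(.05,.125,.008),(0,0,255));L((.05,.0,.008),(.05,.125,.008),(0,0,255))
cv2.imwrite('pics/ov.png',im)
E
```

```text
(no output)
```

View pics/ov.png

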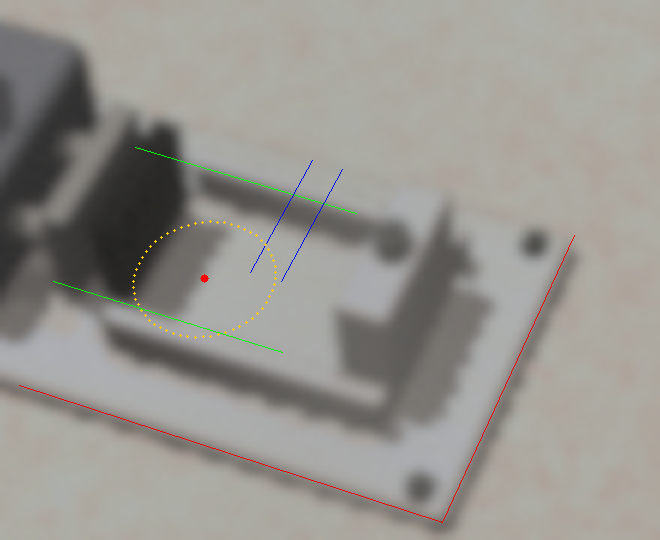

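The overlay fits the plate outline. The stop and bed sit farther toward +y than a plate-centred origin predicts, so I need to measure that offset before placing the bottle.

```bash
python3 - <<'E'
from h import *
import pickle
S=get_calibration('scene');o,W=pickle.load(open('w1.pkl','rb'))
ey=np.array([.2207,.975,0]);ex=np.array([.975,-.2207,0]);O=np.array([.5847,-.065,0])
def F(u,v,z,c=S):
    p=pix(c,u,v,z)-O;return (np.array([ex@p,ey@p])*1000).round(1)
q=lambda x,y:(225+x/6-.5,235+y/6-.5)
print('stop corner -y+x top',F(*q(338,312),.05),'+y+x top',F(*q(390,310),.05))
print('stop +y -x top?',F(*q(447,200),.05))
print('ball',F(201.2,231.8,.098),'side ball',F(346.4,277.9,.098,get_calibration('side')))
a=cv2.imread('pics/w1.png');k=5;x0,y0=30,185
im=cv2.resize(a[y0:y0+105,x0:x0+160],None,fx=k,fy=k,interpolation=cv2.INTER_CUBIC)
def P(x,y,z):return tuple(int(q) for q in (proj(W,O+ex*x+ey*y+[0,0,z])-[x0,y0]+.5)*k)
def L(p,q,c):cv2.line(im,P(*p),P(*q),c,1)
for sx in(-.025,.025):L((sx,0,.024),(sx,.1,.024),(0,255,0))
for y in np.arange(0,.11,.01):
    L((-.02,y,.05),(.02,y,.05),(255,0,0) if round(y*100)%5 else (0,0,255))
    L((.03,y,.008),(.05,y,.008),(0,255,255))
cv2.imwrite('pics/ov2.png',im)
E
```

```text
stop corner -y+x top [23.8 86.9] +y+x top [18.6 99.3]
stop +y -x top? [-20.   99.7]
ball [  0.1 -58.3] side ball [ -0.1 -62.2]
```

View pics/ov2.png

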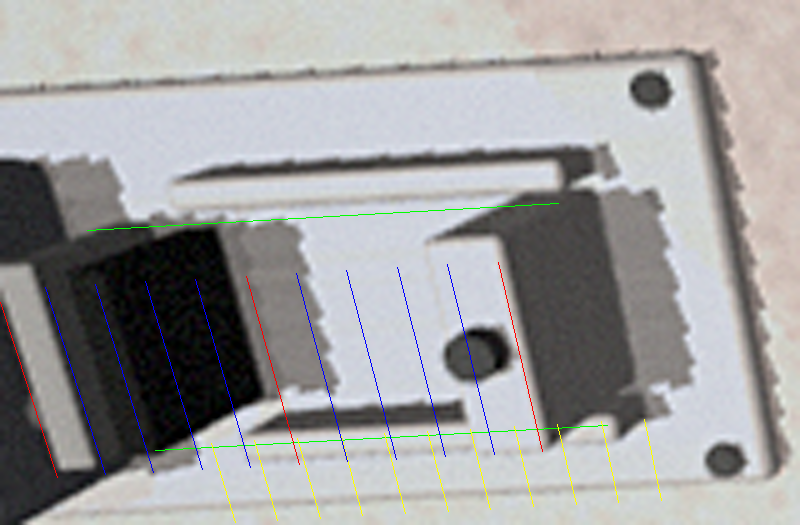

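From the wrist overlay in the plate-centred frame: stop face at y≈86 mm, pad face at y≈17 mm, and rails about 1 mm toward −x. The bed centre is therefore at y≈52 mm, so the clamp origin is about 20 mm off the plate centre and the stop is at 66 mm, within the given 60–69. I'm shifting the bottle about 20 mm.

send_rows([
  [[0,10,0],[0,0,0],10],
  [[1,21,0],[0,0,0],10],
  [[1,21,10],[0,0,0],10],
  [[1,21,20],[0,0,0],10],
  [[1,21,20],[0,0,0],10],
  [[1,21,20],[0,0,0],10],
  [[1,21,20],[0,0,0],10],
])

```text
clock: 5.07
eef_pos: [0.5951, -0.013, 0.2089]
tool_rot: [0.138, 0.99, -0.002, -0.003]
ft_force: [0.8, 0.7, -1.2]
grip_width: 0.0277
```

```bash
python3 - <<'E'
from h import *
o=readout.get_obs();a=camera('scene')[:,:,::-1];b=camera('side')[:,:,::-1]
R=Ro.from_quat(o['tool_rot']).as_matrix();print(o['eef_pos'],R[:,2],R.T@(np.r_[.5952,-.0141,.143]-o['eef_pos']),o['ft_force'])
S=get_calibration('scene');D=get_calibration('side');c=[]
def crop(im,C,w):
    z=o['eef_pos'][2]-.135;p=np.r_[o['eef_pos'][:2],z];u=proj(C,p).astype(int);k=4
    r=cv2.resize(im[u[1]-70:u[1]+30,u[0]-50:u[0]+50],None,fx=k,fy=k,interpolation=cv2.INTER_CUBIC)
    for zz in(z,z+.055):
        for t in np.linspace(0,6.28,50):
            q=(proj(C,[p[0]+.02*np.cos(t),p[1]+.02*np.sin(t),zz])-[u[0]-50,u[1]-70]+.5)*k
            cv2.circle(r,tuple(int(v) for v in q),1,(0,0,255),-1)
    return r
cv2.imwrite('pics/l3.png',np.hstack([crop(np.ascontiguousarray(a),S,0),crop(np.ascontiguousarray(b),D,0)]))
E
```

```text
[ 0.59509911 -0.01300663  0.20893104] [-0.00619827 -0.0025809  -0.99997746] [-0.00074325 -0.00074803  0.06593175] [ 0.81866893  0.72710977 -1.16995539]
```

View pics/l3.png

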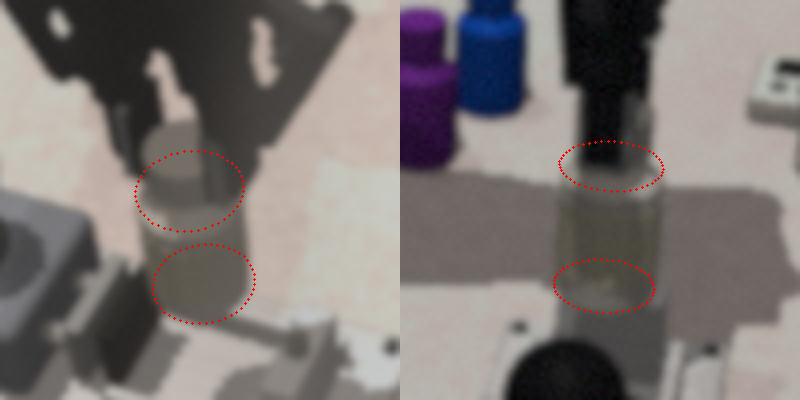

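The bottle matches the predicted circles in both views (base centres at (203,284) and (604,286)), within about 1–2 mm. Lowering.

send_rows([
  [[-1,-1,12],[0,0,0],10],
  [[-1,-1,24],[0,0,0],10],
  [[-1,-1,36],[0,0,0],10],
  [[-1,-1,46],[0,0,0],10],
  [[-1,-1,54],[0,0,0],10],
  [[-1,-1,59],[0,0,0],10],
  [[-1,-1,62],[0,0,0],10],
  [[-1,-1,63],[0,0,0],10],
  [[-1,-1,64],[0,0,0],10],
  [[-1,-1,64],[0,0,0],10],
])

```text
clock: 6.0
eef_pos: [0.5962, -0.0146, 0.1461]
tool_rot: [0.139, 0.99, -0.002, -0.002]
ft_force: [0.6, -0.3, -1.1]
grip_width: 0.0282
```

send_rows([
  [[0,0,1],[0,0,0],10],
  [[0,0,2],[0,0,0],10],
  [[0,0,3],[0,0,0],10],
  [[0,0,3],[0,0,0],10],
])

```text
clock: 6.33
eef_pos: [0.5963, -0.0146, 0.1431]
tool_rot: [0.139, 0.99, -0.001, -0.002]
ft_force: [0.1, -0.5, -1.3]
grip_width: 0.0281
```

send_rows([
  [[0,0,1],[0,0,0],10],
  [[0,0,1.5],[0,0,0],10],
  [[0,0,1.5],[0,0,0],10],
])

```text
clock: 6.58
eef_pos: [0.5967, -0.0147, 0.143]
tool_rot: [0.139, 0.99, -0.002, -0.001]
ft_force: [-1.9, -0.7, 5.6]
grip_width: 0.028
```

Contact at 5.6 N. Releasing and rising.

send_rows([
  [[0,0,0],[0,0,0],40],
  [[0,0,0],[0,0,0],50],
  [[0,0,0],[0,0,0],50],
  [[0,0,0],[0,0,0],50],
  [[0,0,-10],[0,0,0],50],
  [[0,0,-25],[0,0,0],50],
  [[0,0,-50],[0,0,0],50],
  [[0,0,-75],[0,0,0],60],
  [[0,0,-90],[0,0,0],60],
  [[0,0,-90],[0,0,0],60],
])

```text
clock: 7.42
eef_pos: [0.599, -0.0145, 0.2381]
tool_rot: [0.139, 0.99, -0.001, 0.004]
ft_force: [0.6, 0.4, 0.2]
grip_width: 0.0602
```

```bash
python3 - <<'E'
from h import *
o=readout.get_obs();a=camera('scene')[:,:,::-1];b=camera('side')[:,:,::-1]
cv2.imwrite('pics/p1.png',np.hstack([cv2.resize(a[200:320,170:330],(533,400),interpolation=cv2.INTER_CUBIC),cv2.resize(b[210:330,300:380],(267,400),interpolation=cv2.INTER_CUBIC)]))
R=Ro.from_quat(o['tool_rot']).as_matrix();print(o['eef_pos'],R,o['joint_pos'],o['ft_force'],o['ft_torque'])
E
```

```text
[ 0.59901508 -0.01446787  0.23814138] [[-9.61531666e-01  2.74606556e-01  6.93502760e-03]
 [ 2.74592059e-01  9.61556194e-01 -2.98122195e-03]
 [-7.48708184e-03 -9.62235801e-04 -9.99971508e-01]] [-0.02306118  0.46558353  0.15750356  1.25571435 -0.00282052  0.25510598] [0.64678745 0.41654765 0.21941649] [ 0.03321445 -0.04530058 -0.01218419]
```

View pics/p1.png

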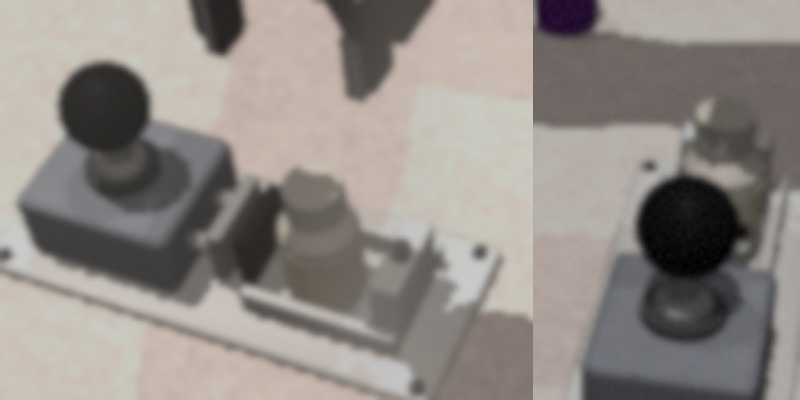

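The bottle stands upright in the bed between the rails, clear of the pad and the stop. Next: the ball's position by segmentation.

```bash
python3 - <<'E'
from h import *
S=get_calibration('scene');D=get_calibration('side');r=[]
for n,C,f,(u0,v0) in(('scene',S,'scene0',(201,232)),('side',D,'side0',(346,278))):
    g=cv2.cvtColor(cv2.imread(f'pics/{f}.png'),cv2.COLOR_BGR2GRAY)[v0-25:v0+25,u0-25:u0+25]
    g=cv2.resize(g,None,fx=4,fy=4,interpolation=cv2.INTER_CUBIC)
    m=(g<50).astype(np.uint8);m=cv2.morphologyEx(m,cv2.MORPH_OPEN,cv2.getStructuringElement(2,(45,45)))
    k=max(cv2.findContours(m,0,1)[0],key=cv2.contourArea);(x,y),a,_=cv2.fitEllipse(k)
    u=(x+.5)/4-.5+u0-25,(y+.5)/4-.5+v0-25;print(n,u,np.array(a)/4,pix(C,*u,.098));r.append((C,*u))
print(tri(r))
E
```

```text
scene (201.09685897827148, 232.36137199401855) [24.15226746 25.45979309] [ 0.57309375 -0.12170988  0.098     ]
side (346.1246566772461, 278.94473457336426) [28.53363228 33.67165375] [ 0.57027976 -0.1281633   0.098     ]
[ 0.57058471 -0.12335615  0.09472191]
```

send_rows([
  [[0,-8,0],[0,0,-0.1],70],
  [[0,-18,0],[0,0,-0.2],85],
  [[-1,-28,0],[0,0,-0.31],85],
  [[-1,-38,0],[0,0,-0.42],85],
  [[-1,-50,0],[0,0,-0.53],85],
  [[-2,-62,0],[0,0,-0.64],85],
  [[-2,-74,0],[0,0,-0.75],85],
  [[-2,-86,0],[0,0,-0.86],85],
  [[-3,-96,0],[0,0,-0.97],85],
  [[-3,-104,0],[0,0,-1.08],85],
  [[-3,-112,0],[0,0,-1.19],85],
  [[-3,-112,0],[0,0,-1.2],85],
])

```text
clock: 8.52
eef_pos: [0.5681, -0.1241, 0.2324]
tool_rot: [-0.445, 0.896, -0.0, -0.002]
ft_force: [0.8, -0.3, -0.5]
grip_width: 0.0853
```

send_rows([
  [[0,0,0],[0,0,-0.11],85],
  [[0,0,0],[0,0,-0.22],85],
  [[0,0,0],[0,0,-0.33],85],
  [[0,0,0],[0,0,-0.44],85],
  [[0,0,0],[0,0,-0.55],85],
  [[0,0,0],[0,0,-0.66],85],
  [[0,0,0],[0,0,-0.77],85],
  [[0,0,0],[0,0,-0.88],85],
  [[0,0,0],[0,0,-0.99],85],
  [[0,0,0],[0,0,-1.1],85],
  [[0,0,0],[0,0,-1.2],85],
  [[0,0,0],[0,0,-1.2],85],
])

```text
clock: 9.52
eef_pos: [0.5676, -0.1234, 0.2312]
tool_rot: [0.873, -0.488, -0.002, 0.002]
ft_force: [0.3, -0.2, 0.3]
grip_width: 0.0852
```

```bash
cat > st.py <<'E'
from h import *
import sys
T=np.array([float(v) for v in sys.argv[1:4]])
o=readout.get_obs();R=Ro.from_quat(o['tool_rot']).as_matrix()
print(o['clock'],o['eef_pos'].round(4),'q6',o['joint_pos'][5].round(3),'F',o['ft_force'].round(2),'M',o['ft_torque'].round(3),'w',o['grip_width'].round(4),'tau6',o['tau'][5].round(3))
print('delta mm',(R.T@(T-o['eef_pos'])*1e3).round(1),'tilt fix rotvec(tool)',np.cross(R.T@R[:,2],R.T@np.array([0,0,-1.])).round(4),'Ftool',(R.T@o['ft_force']).round(2))
print('toolx',R[:,0].round(3))
E
python3 st.py .571 -.123 .147
```

```text
Traceback (most recent call last):
  File "st.py", line 5, in <module>
    print(o['clock'],o['eef_pos'].round(4),'q6',o['joint_pos'][5].round(3),'F',o['ft_force'].round(2),'M',o['ft_torque'].round(3),'w',o['grip_width'].round(4),'tau6',o['tau'][5].round(3))
                                                                                                                                      ^^^^^^^^^^^^^^^^^^^^^
AttributeError: 'float' object has no attribute 'round'
```

```bash
sed -i "s/o\['grip_width'\].round(4)/round(o['grip_width'],4)/" st.py; python3 st.py .571 -.123 .147
```

```text
9.5167 [ 0.5676 -0.1234  0.2312] q6 -2.335 F [ 0.31 -0.22  0.31] M [-0.045 -0.007 -0.015] w 0.0852 tau6 -0.713
delta mm [ 1.5 -3.6 84.2] tilt fix rotvec(tool) [ 0.0058  0.0013 -0.    ] Ftool [ 0.35 -0.15 -0.31]
toolx [ 0.524 -0.852 -0.001]
```

send_rows([
  [[1,-3,10],[0.005,0,0],85],
  [[1.5,-3.5,25],[0.005,0,0],85],
  [[1.5,-3.5,40],[0.005,0,0],85],
  [[1.5,-3.5,55],[0.005,0,0],85],
  [[1.5,-3.5,68],[0.005,0,0],85],
  [[1.5,-3.5,78],[0.005,0,0],85],
  [[1.5,-3.5,84],[0.005,0,0],85],
  [[1.5,-3.5,84],[0.005,0,0],85],
])

```text
clock: 10.18
eef_pos: [0.5699, -0.1227, 0.1453]
tool_rot: [0.872, -0.489, -0.002, 0.001]
ft_force: [0.3, 0.1, 1.2]
grip_width: 0.0851
```

```bash
python3 st.py .571 -.123 .147; python3 - <<'E'
from h import *
W=get_calibration('wrist');im=camera('wrist')[:,:,::-1];im=np.ascontiguousarray(im)
print(proj(W,[.571,-.123,.098]))
cv2.imwrite('pics/w3.png',im)
E
```

```text
10.1833 [ 0.5699 -0.1227  0.1453] q6 -2.332 F [0.31 0.11 1.24] M [ 0.026 -0.013 -0.004] w 0.0851 tau6 0.016
delta mm [ 0.9 -0.8 -1.7] tilt fix rotvec(tool) [0.0033 0.0038 0.    ] Ftool [ 0.06 -0.32 -1.24]
toolx [ 0.522 -0.853 -0.004]
[314.28589105 338.38414536]
```

Use the last picture to check the centring around the ball before gripping.

View pics/w3.png

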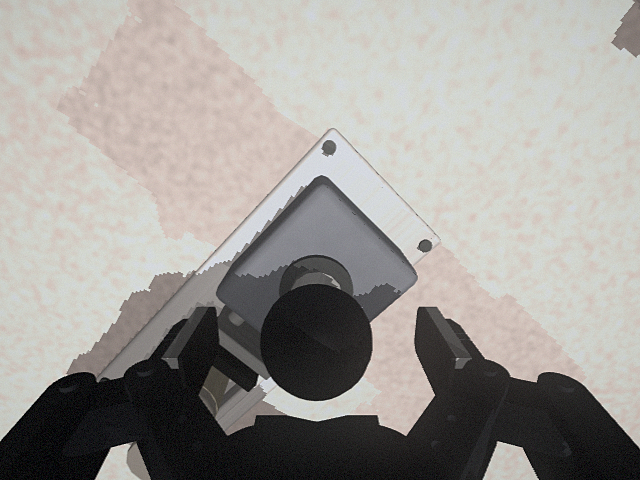

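The ball is centred between the fingers at (316,343), against a predicted (314,338); that residual is under 1 mm. Closing on the ball.

send_rows([
  [[0,0,-1],[0.003,0.003,0],60],
  [[0,0,-1],[0.003,0.003,0],40],
  [[0,0,-1],[0.003,0.003,0],20],
  [[0,0,-1],[0.003,0.003,0],20],
  [[0,0,-1],[0.003,0.003,0],20],
  [[0,0,-1],[0.003,0.003,0],20],
  [[0,0,-1],[0.003,0.003,0],20],
  [[0,0,-1],[0.003,0.003,0],20],
])

```text
clock: 10.9
eef_pos: [0.5703, -0.1233, 0.1487]
tool_rot: [0.872, -0.489, 0.001, 0.0]
ft_force: [-3.1, -1.3, 5.0]
grip_width: 0.0415
```

```bash
python3 st.py .571 -.123 .147
```

```text
10.9 [ 0.5703 -0.1233  0.1487] q6 -2.333 F [-3.1  -1.32  5.03] M [-0.286  0.592  0.021] w 0.0415 tau6 0.03
delta mm [ 0.1 -0.8  1.7] tilt fix rotvec(tool) [-0.0008 -0.0018  0.    ] Ftool [-0.48  3.33 -5.03]
toolx [ 0.522 -0.853  0.002]
```

send_rows([
  [[0,0,0],[0,0,0.1],20],
  [[0,0,0],[0,0,0.2],20],
  [[0,0,0],[0,0,0.3],20],
  [[0,0,0],[0,0,0.4],20],
  [[0,0,0],[0,0,0.5],20],
  [[0,0,0],[0,0,0.6],20],
  [[0,0,0],[0,0,0.7],20],
  [[0,0,0],[0,0,0.8],20],
  [[0,0,0],[0,0,0.9],20],
  [[0,0,0],[0,0,1.0],20],
  [[0,0,0],[0,0,1.0],20],
  [[0,0,0],[0,0,1.0],20],
])

```text
clock: 11.9
eef_pos: [0.5703, -0.1234, 0.1488]
tool_rot: [-0.532, 0.847, -0.001, 0.0]
ft_force: [-0.2, -0.2, -0.6]
grip_width: 0.0417
```

```bash
python3 st.py .571 -.123 .147
```

```text
11.9 [ 0.5703 -0.1234  0.1488] q6 -1.334 F [-0.23 -0.16 -0.6 ] M [ 0.003  0.073 -0.243] w 0.0417 tau6 -0.153
delta mm [-0.7 -0.5  1.8] tilt fix rotvec(tool) [-0.002  -0.0002 -0.    ] Ftool [0.25 0.14 0.6 ]
toolx [-0.434 -0.901  0.   ]
```

send_rows([
  [[0,0,0],[0,0,0.1],20],
  [[0,0,0],[0,0,0.2],20],
  [[0,0,0],[0,0,0.3],20],
  [[0,0,0],[0,0,0.4],20],
  [[0,0,0],[0,0,0.5],20],
  [[0,0,0],[0,0,0.6],20],
  [[0,0,0],[0,0,0.7],20],
  [[0,0,0],[0,0,0.8],20],
  [[0,0,0],[0,0,0.9],20],
  [[0,0,0],[0,0,1.0],20],
  [[0,0,0],[0,0,1.0],20],
  [[0,0,0],[0,0,1.0],20],
])

```text
clock: 12.9
eef_pos: [0.5702, -0.1234, 0.1488]
tool_rot: [-0.062, 0.998, -0.001, 0.001]
ft_force: [-0.4, -0.4, -1.7]
grip_width: 0.0417
```

```bash
python3 st.py .571 -.123 .147
```

```text
12.9 [ 0.5702 -0.1234  0.1488] q6 -0.338 F [-0.44 -0.42 -1.69] M [-0.057 -0.01  -0.238] w 0.0417 tau6 -0.162
delta mm [-0.8  0.3  1.8] tilt fix rotvec(tool) [-0.0012  0.0015 -0.    ] Ftool [ 0.49 -0.36  1.69]
toolx [-0.992 -0.125 -0.002]
```

send_rows([
  [[0,0,0],[0,0,0.04],20],
  [[0,0,0],[0,0,0.08],20],
  [[0,0,0],[0,0,0.12],20],
  [[0,0,0],[0,0,0.16],20],
  [[0,0,0],[0,0,0.2],20],
])

```text
clock: 13.32
eef_pos: [0.5703, -0.1234, 0.1488]
tool_rot: [0.036, 0.999, -0.001, 0.001]
ft_force: [-0.2, -0.5, -1.7]
grip_width: 0.0417
```

```bash
python3 st.py .571 -.123 .147
```

```text
13.3167 [ 0.5703 -0.1234  0.1488] q6 -0.14 F [-0.2  -0.46 -1.68] M [-0.085  0.06   0.266] w 0.0417 tau6 -0.139
delta mm [-0.7  0.5  1.8] tilt fix rotvec(tool) [-0.0011  0.0018 -0.    ] Ftool [ 0.17 -0.47  1.68]
toolx [-0.997  0.073 -0.002]
```

send_rows([
  [[0,0,0],[0,0,0.04],20],
  [[0,0,0],[0,0,0.08],20],
  [[0,0,0],[0,0,0.12],20],
  [[0,0,0],[0,0,0.16],20],
  [[0,0,0],[0,0,0.2],20],
])

```text
clock: 13.73
eef_pos: [0.5702, -0.1234, 0.1488]
tool_rot: [0.135, 0.991, -0.001, 0.001]
ft_force: [0.2, -0.9, -0.6]
grip_width: 0.0416
```

```bash
python3 st.py .571 -.123 .147
```

```text
13.7333 [ 0.5702 -0.1234  0.1488] q6 0.057 F [ 0.2  -0.91 -0.63] M [-0.116  0.11   0.248] w 0.0416 tau6 -0.139
delta mm [-0.6  0.6  1.8] tilt fix rotvec(tool) [-0.0009  0.0019 -0.    ] Ftool [-0.44 -0.82  0.63]
toolx [-0.964  0.267 -0.002]
```

send_rows([
  [[0,0,0],[0,0,0.04],20],
  [[0,0,0],[0,0,0.08],20],
  [[0,0,0],[0,0,0.12],20],
  [[0,0,0],[0,0,0.16],20],
  [[0,0,0],[0,0,0.2],20],
])

```text
clock: 14.15
eef_pos: [0.5703, -0.1234, 0.1488]
tool_rot: [0.232, 0.973, -0.001, 0.001]
ft_force: [0.5, 0.4, -0.1]
grip_width: 0.0416
```

```bash
python3 st.py .571 -.123 .147
```

```text
14.15 [ 0.5703 -0.1234  0.1488] q6 0.255 F [ 0.46  0.38 -0.09] M [-0.192  0.121  0.23 ] w 0.0416 tau6 -0.139
delta mm [-0.5  0.7  1.8] tilt fix rotvec(tool) [-0.0007  0.0021  0.    ] Ftool [-0.24  0.55  0.09]
toolx [-0.893  0.451 -0.002]
```

send_rows([
  [[0,0,0],[0,0,0.04],20],
  [[0,0,0],[0,0,0.08],20],
  [[0,0,0],[0,0,0.12],20],
  [[0,0,0],[0,0,0.16],20],
  [[0,0,0],[0,0,0.2],20],
])

```text
clock: 14.57
eef_pos: [0.5702, -0.1234, 0.1488]
tool_rot: [0.327, 0.945, -0.001, 0.001]
ft_force: [1.0, -0.3, -1.5]
grip_width: 0.0418
```

```bash
python3 st.py .571 -.123 .147
```

```text
14.5667 [ 0.5702 -0.1234  0.1488] q6 0.453 F [ 0.97 -0.25 -1.49] M [-0.132  0.096  0.284] w 0.0418 tau6 -0.139
delta mm [-0.3  0.8  1.8] tilt fix rotvec(tool) [-0.0005  0.0023 -0.    ] Ftool [-0.91  0.4   1.49]
toolx [-0.787  0.617 -0.002]
```

send_rows([
  [[0,0,0],[0,0,0.04],20],
  [[0,0,0],[0,0,0.08],20],
  [[0,0,0],[0,0,0.12],20],
])

```text
clock: 14.82
eef_pos: [0.5703, -0.1234, 0.1488]
tool_rot: [0.381, 0.924, -0.001, 0.001]
ft_force: [0.0, 0.6, -1.5]
grip_width: 0.0415
```

```bash
python3 st.py .571 -.123 .147
```

```text
14.8167 [ 0.5703 -0.1234  0.1488] q6 0.57 F [ 0.04  0.61 -1.45] M [-0.136  0.116  0.233] w 0.0415 tau6 -0.14
delta mm [-0.2  0.8  1.8] tilt fix rotvec(tool) [-0.0003  0.0025  0.    ] Ftool [0.41 0.46 1.45]
toolx [-0.709  0.705 -0.002]
```

send_rows([
  [[0,0,0],[0,0,0.04],20],
  [[0,0,0],[0,0,0.08],20],
])

```text
clock: 14.98
eef_pos: [0.5703, -0.1234, 0.1488]
tool_rot: [0.417, 0.909, -0.001, 0.001]
ft_force: [-0.1, 0.0, 0.1]
grip_width: 0.0418
```

```bash
python3 st.py .571 -.123 .147
```

```text
14.9833 [ 0.5703 -0.1234  0.1488] q6 0.648 F [-0.09  0.03  0.09] M [-0.16   0.071  0.248] w 0.0418 tau6 -0.153
delta mm [-0.2  0.8  1.8] tilt fix rotvec(tool) [-0.0003  0.0025 -0.    ] Ftool [ 0.08 -0.05 -0.09]
toolx [-0.652  0.758 -0.003]
```

```bash
cat > av.py <<'E'
from h import *
m=[]
for i in range(5):
    o=readout.get_obs();m.append(o['ft_torque'][2]);camera('scene')
print(round(o['clock'],2),'q6',round(o['joint_pos'][5],4),'Mz',np.round(m,3),'rest mean',np.mean(m[1:]).round(3),o['eef_pos'].round(4),round(o['grip_width'],4))
E
python3 av.py
```

```text
15.18 q6 0.6478 Mz [ 0.248 -0.042 -0.111 -0.066  0.011] rest mean -0.052 [ 0.5703 -0.1234  0.1488] 0.042
```

send_rows([
  [[0,0,0],[0,0,0.04],20],
  [[0,0,0],[0,0,0.08],20],
  [[0,0,0],[0,0,0.12],20],
])

```text
clock: 15.48
eef_pos: [0.5703, -0.1234, 0.1488]
tool_rot: [0.471, 0.882, -0.001, 0.001]
ft_force: [0.7, 0.3, -0.4]
grip_width: 0.0413
```

```bash
python3 av.py
```

```text
15.68 q6 0.7668 Mz [ 0.257 -0.095 -0.21  -0.1   -0.077] rest mean -0.12 [ 0.5703 -0.1234  0.1488] 0.0412
```

send_rows([
  [[0,0,0],[0,0,0.04],20],
  [[0,0,0],[0,0,0.08],20],
  [[0,0,0],[0,0,0.12],20],
])

```text
clock: 15.98
eef_pos: [0.5703, -0.1234, 0.1488]
tool_rot: [0.522, 0.853, -0.0, 0.001]
ft_force: [0.3, 0.4, -1.7]
grip_width: 0.042
```

```bash
python3 av.py
```

```text
16.18 q6 0.8858 Mz [ 0.235 -0.041 -0.157 -0.158 -0.135] rest mean -0.123 [ 0.5702 -0.1234  0.1488] 0.0418
```

send_rows([
  [[0,0,0],[0,0,0.04],20],
  [[0,0,0],[0,0,0.08],20],
  [[0,0,0],[0,0,0.12],20],
])

```text
clock: 16.48
eef_pos: [0.5702, -0.1234, 0.1488]
tool_rot: [0.572, 0.82, -0.0, 0.001]
ft_force: [-0.3, -0.2, -1.2]
grip_width: 0.0414
```

```bash
python3 av.py
```

```text
16.68 q6 1.0048 Mz [ 0.347 -0.038 -0.063 -0.081 -0.041] rest mean -0.056 [ 0.5702 -0.1234  0.1488] 0.0415
```

The moment has risen to 0.347, about 0.1 above free turning, so roughly 8–12 N. One more small step.

send_rows([
  [[0,0,0],[0,0,0.03],20],
  [[0,0,0],[0,0,0.05],20],
])

```text
clock: 16.9
eef_pos: [0.5702, -0.1234, 0.1488]
tool_rot: [0.592, 0.806, -0.0, 0.001]
ft_force: [-0.3, -0.5, -1.5]
grip_width: 0.0413
```

```bash
python3 av.py
```

```text
17.1 q6 1.0544 Mz [0.361 0.118 0.109 0.125 0.101] rest mean 0.113 [ 0.5702 -0.1234  0.1488] 0.0416
```

About 14 N by moment (0.361 against 0.25 free). Releasing the knob and rising.

send_rows([
  [[0,0,0],[0,0,0],50],
  [[0,0,0],[0,0,0],75],
  [[0,0,0],[0,0,0],85],
  [[0,0,0],[0,0,0],85],
  [[0,0,0],[0,0,0],85],
  [[0,0,-15],[0,0,0],85],
  [[0,0,-40],[0,0,0],85],
  [[0,0,-70],[0,0,0],85],
  [[0,0,-100],[0,0,0],85],
  [[0,0,-110],[0,0,0],85],
  [[0,0,-110],[0,0,0],85],
  [[0,0,-110],[0,0,0],85],
])

```text
clock: 18.15
eef_pos: [0.5702, -0.1232, 0.2588]
tool_rot: [0.592, 0.806, 0.0, 0.002]
ft_force: [0.7, 0.7, -0.7]
grip_width: 0.0852
```

```bash
python3 st.py .571 -.123 .25; python3 - <<'E'
from h import *
# numeric check: bottle cap moved, stop side; where is bright/bottle column now vs p1 scene?
S=get_calibration('scene');im=camera('scene')[:,:,::-1];cv2.imwrite('pics/end.png',im)
g=cv2.cvtColor(np.ascontiguousarray(im),cv2.COLOR_BGR2GRAY).astype(float)
a=cv2.cvtColor(cv2.imread('pics/scene0.png'),cv2.COLOR_BGR2GRAY).astype(float)
# other objects unchanged?
for n,(u,v) in dict(jar=(376,224),slim=(466,233),rack=(345,385),timer=(461,390),box=(87,200),beaker=(52,265),marker=(88,343)).items():
    t=a[v-22:v+22,u-25:u+25].astype(np.float32);s=g[v-34:v+34,max(u-37,0):u+37].astype(np.float32)
    r=cv2.matchTemplate(s,t,cv2.TM_CCOEFF_NORMED);_,m,_,l=cv2.minMaxLoc(r);print(n,round(m,2),l)
ey=np.array([.2207,.975,0]);O=np.array([.5837,-.0648,0])
# bottle cap against model: expected bottle at y=66 (plate frame), column profile of darkness at cap height
for y in(.052,.06,.0665):
    print(y,'cap top px',proj(S,O+ey*y+[0,0,.088]).round(1),'foot px',proj(S,O+ey*y+[0,0,.008]).round(1))
b=cv2.GaussianBlur(np.ascontiguousarray(im),(0,0),1)
v=int(proj(S,O+ey*.066+[0,0,.08])[1]);print('row',v,g[v,235:310].astype(int))
v=int(proj(S,O+ey*.066+[0,0,.045])[1]);print('row',v,g[v,225:310].astype(int))
E
```

```text
18.15 [ 0.5702 -0.1232  0.2588] q6 1.055 F [ 0.71  0.66 -0.68] M [-0.04   0.02   0.009] w 0.0852 tau6 0.0
delta mm [-0.   0.9  8.8] tilt fix rotvec(tool) [ 0.0018  0.0025 -0.    ] Ftool [0.42 0.88 0.68]
toolx [-0.299  0.954 -0.002]
jar 0.66 (11, 12)
slim 1.0 (12, 12)
rack 1.0 (12, 12)
timer 1.0 (12, 12)
box 1.0 (12, 12)
beaker 1.0 (12, 12)
marker 1.0 (12, 12)
0.052 cap top px [264.9 253.6] foot px [269.6 283.8]
0.06 cap top px [269.6 255. ] foot px [273.9 285.1]
0.0665 cap top px [273.5 256.1] foot px [277.5 286.2]
row 259 [ 80  87  89  90  90  89  90  90  92  95 100 105 111 114 116 117 118 119
 119 118 112 105  97  95  93  89  88 102 116 123 124 124 124 124 125 125
 126 126 126 126 126 127 127 126 124 126 145 168 180 182 182 183 183 183
 182 180 179 179 181 181 182 183 184 184 185 179 164 141 125 120 120 118
 118 116 115]
row 272 [ 59  69  80  98 117 127 119 102  92  91  91  91  92  94  95  96  96  96
  98  99 100 100  98  96  94  93  92  86  78  67  59  52  49  48  52  64
  83  95 101 102 104 103 103 102 102 102 102 104 104 105 106 107 109 110
 111 113 115 115 111 106 101 100  97  93  89  89  92 102 114 121 123 119
 108  97  95 105 114 118 118 119 117 118 117 116 115]
```

```bash
python3 -c "
from workcell import order;print(order.job_done())"
```

```text
the job is handed in; nothing more can be done
None
```

The small reagent bottle stands in the clamp bed with the jaw closed on it at an estimated 14 N. I handed the job in at about 18 s on the robot's clock.

- **Placing:** I gripped the white bottle by its cap and set it down with light contact, about 6 N. The last picture I viewed of it, before clamping, showed it upright between the rails.
- **Clamping:** I gripped the ball once and turned it about 3.4 rad clockwise. The moment while turning rose from about 0.25 to 0.36 N m. The scatter of about ±0.02 N m puts the force at roughly 14 ± 3 N. I then opened the fingers and lifted the hand clear.
- **Last checks:**
  - The wrist force was about zero.
  - In the final scene image, the cap's position agreed with the bottle having slid to within about 2 mm of the stop.
  - Six of the seven other things matched their starting images exactly.

**Checks that disagreed:**
- **Squat jar:** its image matched only 0.66, though it was found within one pixel of where it started. I think this is the gripper's shadow, but I had no picture views left to confirm it.
- **Moment at rest:** it swung too much to use, so the force estimate rests on the readings taken while turning.
- **Bed position:** my first estimate of the bed centre, made before lowering, was 20 mm off. An overlay on the image showed this and I corrected it.

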